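# Set and lock the glaze-spray air regulator

## Robot

A 7-joint arm with a two-finger parallel gripper is mounted at the origin on the work surface. World frame = base frame: x ahead of the robot, y to its left, z up, the work surface at z = 0. Lengths are in m, angles in rad, forces in N, time in s.
With the tool pointing down it reaches from about 0.35 to 0.9 m from the base axis. Payload 8.1 kg.
Tool frame: the origin (TCP) lies at the very end of the fingers, on their centre line; the grasp point (between the pads) lies 19 mm behind it (arm.tcp_to_grasp is the distance from the TCP to the grasp point, in m); z points along the fingers, y is the line along which they close (so a half turn about z gives the same grasp; the last joint's range is limited). The gripper opens to 92 mm and grips with 3 to 60 N. Pads are 19 mm wide; open, the fingers measure 130 mm over their backs; the gripper's body (75 mm by 190 mm) begins 47 mm behind the grasp point.
Start: joints at [-1.288, 0.434, 0.025, 1.573, -0.012, 1.134, -0.075], TCP at [0.235, 0.579, 0.227] pointing down, gripper open.
Joint ranges: [-2.62, 2.62], [-0.44, 2.09], [-1.27, 1.32], [0.08, 2.57], [-1.32, 4.46], [0.12, 2], [-2.74, 2.74]. Speed limits (rad/s): [2.22, 2.22, 3.01, 3.01, 3.14, 3.14, 3.14].

## Interface

Orientations are given as a rotation vector (axis times angle).
In Python, from cell import arm, optics gives the robot as it stands (arm), with the cameras (optics).
- The arm moves only by the tool nudge_tcp, called after "Call:" as name(argument=value, ...), one argument or row to a line, values as JSON. Schema: {"type":"object","properties":{"steps":{"type":"array","items":{"type":"object","properties":{"x":{"type":"number"},"y":{"type":"number"},"z":{"type":"number"},"yaw":{"type":"number"},"jaw":{"type":"number"}},"additionalProperties":false,"required":["jaw"]},"minItems":1,"maxItems":10},"clamp_n":{"type":"number"},"only":{"type":"string"},"quiet":{"type":"boolean"},"lines":{"type":"string"}},"required":["steps"],"additionalProperties":false}. steps is a list of rows, 1 to 10 of them, each an object with the fields x, y, z (the shift in m), yaw (a turn about the tool's z in rad), jaw (the opening from 0.0 (shut) to 1.0 (fully open)); a field left out counts as zero (the opening has to be given); each row shifts and turns the commanded pose from where the row before left it, along the tool's axes as they then stand; what a row does not reach is not made up. A row lasts 1/10 s, in which the tool goes at most 0.05 m and 0.15 rad, less where a joint would pass 70% of its speed; a pose out of reach is approached as far as the arm can. The fingers move at their own pace and stop on an object; clamp_n is the grip in N (left out, the last holds). Time passes only in rows, so rows that do not move let the fingers close. The tool returns the time, the measured TCP pose, the force, the opening and the grip force at its end. only (a regular expression) keeps the lines of the reply that match it, lines (a string "A,B") keeps lines A to B, and quiet returns only ok. Input that does not fit is refused with a message, and nothing moves.
- arm.observe(): the state, without advancing time (a new reading comes with each control period).
- optics.get_image(name): name is "scene" or "top" or "wrist"; returns a dict with "image" (480x640x3 uint8, blue, green, red), "fx", "fy", "cx", "cy" (pixels), "distortion" ([k1, k2, p1, p2, k3] as OpenCV has them; the pictures are not rectified), "cam_to_world" (4x4, takes a point from camera to world coordinates); the wrist camera has in their place "mount" (4x4, takes a point from camera to tool coordinates, whose origin is the TCP and whose axes are the flange's). Camera axes: x right, y down, z forward; pixel columns grow to the right and rows downward; lengths in m; the calibration is good to about 2 mm. A picture is of the moment at which its call begins: read the wrist's pose just before it. There is no depth.
- arm.sign_off(): hands the job in; it is judged then, once.
The state is a dict: "clock": time; "joints": joint angles; "dq": joint speeds; "joint_efforts": joint torques, N m; "position": TCP position; "ee_rot": TCP orientation; "force": force on the tool from outside, world axes, zero at the start; "ft_torque": the same for the moment, N m; "width": opening from 0.0 (shut) to 1.0 (fully open); "gripper_force": force on a finger pad.
Only numpy, scipy, OpenCV 4.12 (cv2) and the standard library are available. Lean on these libraries where they do the work, as an engineer would, in place of code of your own. Each camera call takes 0.05 s, during which the arm holds its last target. There are 200 camera calls.

## Task

Set the air regulator for the glaze sprayer: turn its black knob clockwise until the pointer end of the grip points squarely at the long mark in front of the lock, then slide the steel lock over the grip until it is fully home against its stop. Leave the pots and other things on the bench where they are.

Things in the scene. Friction and masses are not known exactly. Their poses are not given: they have to be found in the camera images.
- dial (a point): Fixed aluminium panel, 180 mm along its 30 degree slope, 210 mm across; lower edge towards the robot, so its face looks up and back at the robot. Point: where the knob's axis meets the panel face, 85 mm above the bench. z: out of the panel along the knob's axis; x: up the slope; y: level, from the knob towards the lock.
- mark (a point): Middle of the long black mark (20 mm long, 5 mm wide) on the panel, 48 mm from the knob's axis on the side of the lock. Axes as the dial's. The short ticks 15 degrees apart are the rest of the scale.
- gauge (a point): Top of the round gauge, 56 mm wide and 28 mm high, on the panel up the slope from the lock. Keep clear of it, and of a brass cap (26 mm wide, 22 mm high) at x = 85, y = -35 mm from the dial point.
- knob_grip (a point): Black knob: round skirt 72 mm wide, up to 12 mm above the panel, and on it an upright grip bar 16 mm thick, from 12 to 48 mm above the panel. Point: on the axis, 36 mm above the panel. z: along the axis outwards; x: along the bar to the pointer end. On the mark, this x lies along the dial's +y. Friction 0.10 N m; it stays where it is left.
- pointer_tip (a point): Rounded, longer end of the grip bar (white line on top), 38 mm from the axis; the blunt end reaches 26 mm. Counted anticlockwise from the mark, seen facing the panel, the knob starts 1.7 to 2.75 rad away and turns between stops at -0.6 and 2.9 rad: turn it clockwise, with a regrasp.
- lock_grip (a point): Upright steel lug on the far end of the lock, 12 mm thick along the slide, 50 mm wide across it, standing from 56 to 92 mm above the panel, that is 36 mm clear of the lock's hood. Point: in the lug, 80 mm above the panel; axes as the dial's. It starts 102 to 108 mm from the knob's axis and slides level along the dial's -y.
- lock_mouth (a point): Open mouth of the lock's steel hood, which is 50 mm long, 36 mm wide, its top 56 mm above the panel. Inside it is 20 mm wide (2 mm clear of the bar each side), with flared lips about 26 mm wide that straighten the bar by a few degrees; if the knob is further off, the lock stops short against the bar. Point: 33 mm above the panel.
- lock (a joint): How far the lock has slid towards the knob, in m: starts 0 to 0.006, meets the pointer at about 0.026, fully home at 0.064 against a firm stop. It takes about 5 N to slide, stays where it is left, and needs no more than about 20 N.
- planter: Bystander: white glazed planter, 132 mm wide, 130 mm high, loose. Origin at the centre of its foot. It and the regulator change places between starts.
- vase: Bystander: blue vase, 100 mm wide, 170 mm high, loose, behind. Origin at the centre of its foot.
- glaze_jar: Bystander: glaze jar, 72 mm wide, 100 mm high, loose, on the left. Origin at the centre of its foot.
- bowl: Bystander: terracotta bowl, 120 mm wide, 50 mm high, loose, on the right. Origin at the centre of its foot.
- phone_stand: Bystander: black phone stand, about 90 x 75 mm, 125 mm high, loose, behind left. Origin at the centre of its underside.
- ruler: Bystander: steel ruler 200 x 30 x 5 mm lying flat on the left. Origin at the centre of its underside, length along y.
- brush: Bystander: brush lying flat on the right. Origin at its underside, length along x.

How it is judged:
On the way, in this order (a step that is already met when the one before it is completed fails the run):
1. the knob's pointer stands at the mark (angle between the x axis of knob_grip and the y axis of dial, either way round below 0.08 rad), for 0.3 s.
2. the lock is slid home over the grip (value of joint lock above 0.061 m and angle between the x axis of knob_grip and the y axis of dial, either way round below 0.08 rad), for 0.2 s.
At the end, for the whole second after the job is handed in: The pointer is within 0.08 rad of the mark, the lock is within 3 mm of its home stop over the grip and at rest, and the bystanders stand where they stood (all of step 2 and velocity of joint lock below 0.005 m/s); the robot touches nothing.
It fails at once if a pot, the jar or another bystander is shifted by more than 30 mm (distance of any of planter, vase, glaze_jar, bowl, phone_stand, ruler, brush from where it was at the start of the episode above 0.03 m).
It also fails if it takes over 54 s, if anything falls off the work surface, if the arm or the gripper's body presses on something with over 40 N, if the wrist force passes 120 N, or if a joint passes its speed limit or range.

## Working session

There is one attempt and no reset: what is moved stays moved. The work goes in short steps, Python scripts to look and compute and a tool call to move; the robot and the scene stay as the last step left them, time stands still between calls to the robot, and variables do not carry over. Pictures are saved under pics/ and viewed, at most 10 in all, crops included, and the job is handed in when it is done.

```bash
ls; mkdir -p pics; python3 - <<'E'
from cell import arm, optics
import cv2,numpy as np
s=arm.observe();print({k:np.round(v,3) for k,v in s.items()})
for n in("scene","top"):
    d=optics.get_image(n);cv2.imwrite(f"pics/{n}0.png",d["image"]);print(n,d["fx"],d["fy"],d["cx"],d["cy"],d["distortion"],np.round(d["cam_to_world"],4).tolist())
E
```

```text
cell.py
pics
{'clock': np.float64(0.0), 'joints': array([-1.288,  0.435,  0.025,  1.574, -0.012,  1.134, -0.075]), 'dq': array([ 0.001,  0.   ,  0.   ,  0.   ,  0.   ,  0.003, -0.001]), 'joint_efforts': array([-1.0000e-03, -6.6785e+01,  9.8500e-01, -3.1448e+01, -6.0000e-02,
        4.3000e-02,  0.0000e+00]), 'position': array([0.235, 0.579, 0.226]), 'ee_rot': array([-6.020e-01, -3.083e+00,  2.000e-03]), 'force': array([-0.024, -0.209, -0.637]), 'ft_torque': array([-0.002,  0.037,  0.021]), 'gripper_force': np.float64(0.0), 'width': np.float64(1.001)}
scene 528.9301414300356 528.9301414300356 316.7330708030825 238.70355994842055 [-0.07454782  0.          0.          0.          0.        ] [[0.7353, 0.5658, -0.3732, 1.1596], [0.6777, -0.6064, 0.4159, -0.6397], [0.0091, -0.5587, -0.8293, 1.3586], [0.0, 0.0, 0.0, 1.0]]
top 481.9553702605299 481.9553702605299 320.5128165213964 237.66486356782366 [-0.09837974  0.          0.          0.          0.        ] [[-0.0255, -0.9914, 0.128, 0.4507], [-0.9997, 0.0252, -0.0036, -0.0276], [0.0004, -0.1281, -0.9918, 1.2216], [0.0, 0.0, 0.0, 1.0]]
```

View pics/top0.png

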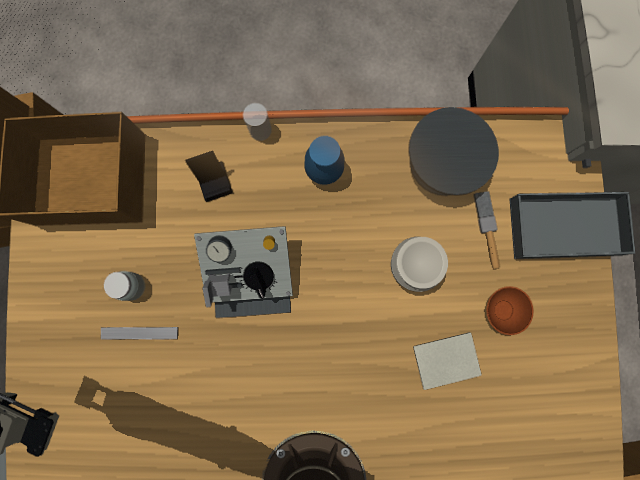

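View pics/scene0.png

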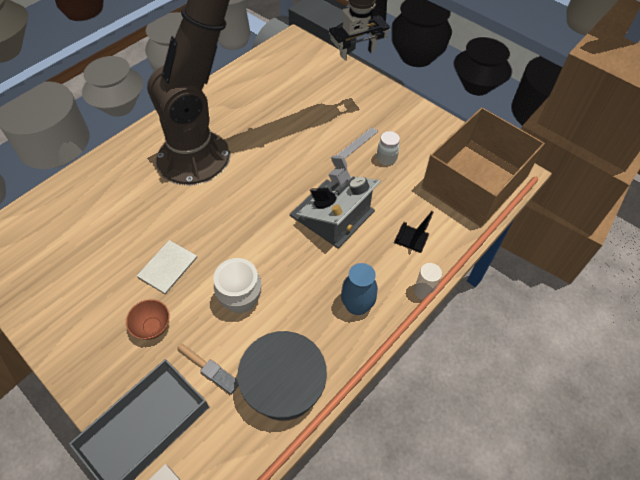

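Top view: the regulator panel is around (195–290, 228–315), with the black knob at about (258, 277), the lock to its left at (222, 288), the gauge at (218, 248) and the brass cap at (269, 243). The scene view confirms this. I'll zoom in on both.

```bash
python3 - <<'E'
import cv2,numpy as np
a=cv2.imread("pics/top0.png")[215:325,180:310];b=cv2.imread("pics/scene0.png")[150:250,280:400]
a=cv2.resize(a,(650,550),interpolation=cv2.INTER_CUBIC);cv2.imwrite("pics/topc.png",a)
b=cv2.resize(b,(720,600),interpolation=cv2.INTER_CUBIC);cv2.imwrite("pics/scenec.png",b)
E
```

```text
(no output)
```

View pics/topc.png

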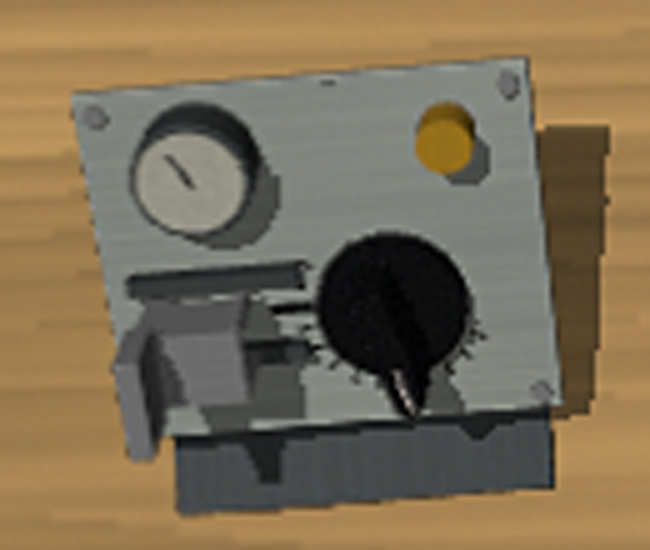

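View pics/scenec.png

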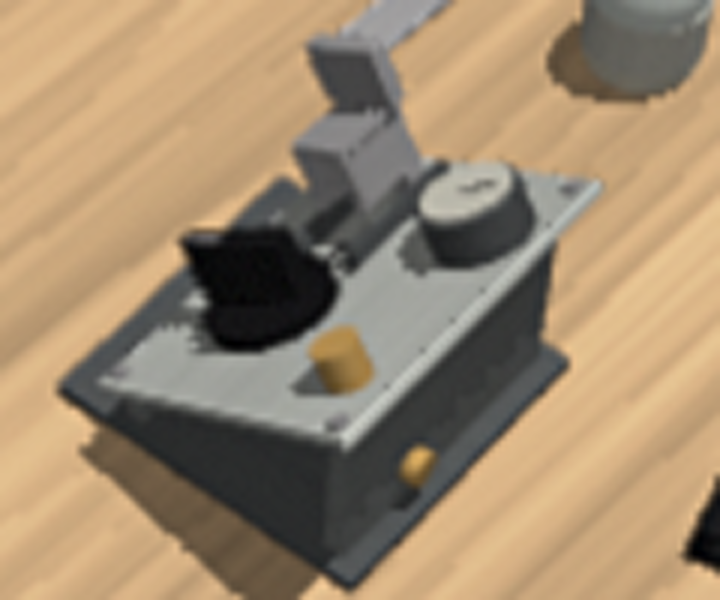

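The top crop shows the pointer at about (412, 415) and the skirt centre at about (393, 303), so the bar points down the slope and a little right, around 1.7–1.9 rad from the mark. Panel corners are at about (72, 93), (527, 58) and (560, 405). In the scene crop the same corners are at about (603, 181), (340, 447) and (105, 380).

```bash
cat > h.py <<'E'
import cv2,numpy as np
from cell import arm, optics
from scipy.spatial.transform import Rotation as R
def cam(d,T=None):
    K=np.array([[d["fx"],0,d["cx"]],[0,d["fy"],d["cy"]],[0,0,1]]);return K,np.array(d["distortion"]),np.array(d["cam_to_world"] if T is None else T)
def ray(c,p):
    K,D,T=c;u=cv2.undistortPoints(np.array([[p]],float),K,D)[0,0];v=T[:3,:3]@[u[0],u[1],1];return T[:3,3],v/np.linalg.norm(v)
def plane(c,p,q,n):
    o,v=ray(c,p);return o+v*((np.asarray(q)-o)@n)/(v@n)
def tri(c1,p1,c2,p2):
    o,a=ray(c1,p1);q,b=ray(c2,p2);t=np.linalg.lstsq(np.c_[a,-b],q-o,rcond=None)[0]
    A=o+a*t[0];B=q+b*t[1];return (A+B)/2,np.linalg.norm(A-B)
def proj(c,X):
    K,D,T=c;X=np.atleast_2d(X);Y=(X-T[:3,3])@T[:3,:3];return cv2.projectPoints(Y,np.zeros(3),np.zeros(3),K,D)[0][:,0]
def wristcam():
    s=arm.observe();d=optics.get_image("wrist");W=np.eye(4);W[:3,:3]=R.from_rotvec(s["ee_rot"]).as_matrix();W[:3,3]=s["position"]
    return cam(d,W@np.array(d["mount"])),d["image"]
E
python3 - <<'E'
from h import *
dt,ds=optics.get_image("top"),optics.get_image("scene");ct,cs=cam(dt),cam(ds)
T=lambda x,y:(x/5+180-.4,y/5+215-.4); S=lambda x,y:(x/6+280-.4,y/6+150-.4)
P={}
for n,a,b in [("UL",(72,93),(603,181)),("UR",(527,58),(340,447)),("LR",(560,405),(103,381)),("skirt",(393,303),(270,305)),("cap",(446,150),(335,345)),("gauge",(188,185),(467,190)),("tip",(413,417),(187,240))]:
    P[n],e=tri(ct,T(*a),cs,S(*b));print(n,P[n].round(4),round(e,4))
print(np.linalg.norm(P["UL"]-P["UR"]),np.linalg.norm(P["UR"]-P["LR"]))
v=P["UL"]-P["UR"];print("yaw",np.arctan2(-v[0],v[1]))
v=P["UR"]-P["LR"];print("yaw2",np.arctan2(v[1],v[0]),np.arcsin(v[2]/np.linalg.norm(v)))
E
```

```text
UL [0.6076 0.2557 0.1444] 0.0007
UR [0.6181 0.0475 0.139 ] 0.0023
LR [0.463  0.0419 0.0542] 0.0014
skirt [0.5114 0.1164 0.0901] 0.0009
cap [0.5777 0.086  0.1446] 0.002
gauge [0.5638 0.2015 0.1488] 0.0007
tip [0.4592 0.1075 0.1059] 0.0035
0.20855610420001486 0.17678495701319305
yaw 0.05043690216230013
yaw2 0.0365119975017263 0.499734417574557
```

Call:
nudge_tcp(
  steps=[
    {"x": -0.032,"y": -0.034,"z": -0.01,"jaw": 1},
    {"x": -0.032,"y": -0.034,"z": -0.01,"jaw": 1},
    {"x": -0.032,"y": -0.034,"z": -0.01,"jaw": 1},
    {"x": -0.032,"y": -0.034,"z": -0.01,"jaw": 1},
    {"x": -0.032,"y": -0.034,"z": -0.01,"jaw": 1},
    {"x": -0.032,"y": -0.034,"z": -0.01,"jaw": 1},
    {"x": -0.032,"y": -0.034,"z": -0.01,"jaw": 1},
    {"x": -0.032,"y": -0.034,"z": -0.01,"jaw": 1},
    {"x": -0.032,"y": -0.034,"jaw": 1},
    {"x": -0.032,"y": -0.034,"jaw": 1},
  ],
)

```text
clock: 1.2
position: [0.4041, 0.1418, 0.3072]
ee_rot: [0.602, 3.083, 0.002]
force: [0.6, 0.3, 0.0]
width: 0.999
gripper_force: 0.0
```

Call:
nudge_tcp(
  steps=[
    {"yaw": 0.14,"jaw": 0},
    {"yaw": 0.14,"jaw": 0},
    {"yaw": 0.14,"jaw": 0},
    {"yaw": 0.14,"jaw": 0},
    {"yaw": 0.14,"jaw": 0},
    {"yaw": 0.14,"jaw": 0},
    {"yaw": 0.14,"jaw": 0},
    {"yaw": 0.12,"jaw": 0},
    {"jaw": 0},
    {"jaw": 0},
  ],
  clamp_n=10,
)

```text
clock: 2.2
position: [0.4036, 0.1436, 0.3067]
ee_rot: [-2.121, -2.317, 0.0]
force: [0.7, 0.6, 0.5]
width: 0.175
gripper_force: 0.0
```

```bash
python3 - <<'E'
from h import *
c,im=wristcam();cv2.imwrite("pics/w1.png",im);s=arm.observe();M=R.from_rotvec(s["ee_rot"]).as_matrix()
print(s["position"],M.round(3).tolist(),s["joints"].round(2),c[2].round(3).tolist(),c[0].round(1).tolist())
print(proj(c,[[.515,.117,.085]]))
E
```

```text
[0.40366752 0.1435891  0.30670189] [[-0.088, 0.996, -0.0], [0.996, 0.088, 0.0], [0.0, -0.0, -1.0]] [-0.77  0.03  0.32  1.91 -0.01  1.21 -0.36] [[0.996, 0.086, 0.024, 0.397], [0.089, -0.957, -0.274, 0.217], [-0.0, 0.276, -0.961, 0.464], [0.0, 0.0, 0.0, 1.0]] [[409.4, 0.0, 313.5], [0.0, 409.4, 229.5], [0.0, 0.0, 1.0]]
[[425.49659503 231.0795159 ]]
```

View pics/w1.png

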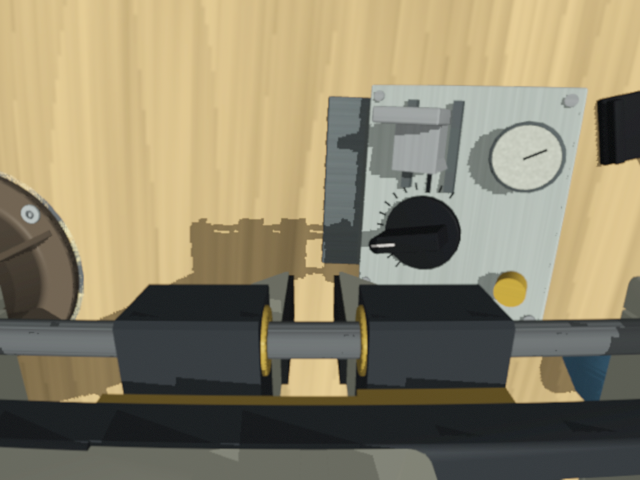

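The wrist view is clear. The knob skirt is centred near (427, 232), the pointer tip with the white line is at about (373, 243), the long mark at about (429, 184), the lug's top at (405, 115), the gauge at (527, 157) and the cap at (510, 288).

```bash
cat >> h.py <<'E'
def frame(yaw):
    c,s=np.cos(yaw),np.sin(yaw);k=np.sqrt(3)/2
    x=np.array([k*c,k*s,.5]);y=np.array([-s,c,0]);return np.c_[x,y,np.cross(x,y)]
E
python3 - <<'E'
from h import *
from scipy.optimize import least_squares
c,im=wristcam()
hsv=cv2.cvtColor(im,cv2.COLOR_BGR2HSV)
F=frame(.045);D=np.array([.515,.117,.085])
m=(hsv[...,2]<45).astype(np.uint8);m[:, :340]=0;m[275:]=0;m[:170]=0;m[:,480:]=0
n,l,st,_=cv2.connectedComponentsWithStats(m);i=1+st[1:,4].argmax();print(st[i])
cn=max(cv2.findContours((l==i).astype(np.uint8),cv2.RETR_EXTERNAL,cv2.CHAIN_APPROX_NONE)[0],key=len)[:,0]
loc=lambda p,h:F.T@(plane(c,p,D+F[:,2]*h,F[:,2])-D)
# right half of outline = skirt rim at top (12mm)
q=np.array([loc(p,.012) for p in cn if p[0]>425])
r=least_squares(lambda v:np.hypot(q[:,0]-v[0],q[:,1]-v[1])-v[2],[0,0,.036],loss="soft_l1",f_scale=.001).x;print("skirt centre in est frame, R",r)
# long mark: dark on panel near (429,184)
for nme,p,h in [("mark",(429,184),0),("UL",(586,88),0),("LL",(372,86),0),("capTop",(510,286),.022),("gaugeTop",(527,157),.028),("lug",(405,115),.092)]: print(nme,loc(p,h).round(4))
# white line
w=((hsv[...,2]>150)&(hsv[...,1]<60)).astype(np.uint8);w[:235]=0;w[255:]=0;w[:,:368]=0;w[:,400:]=0
ys,xs=np.nonzero(w);print("white px",xs.min(),xs.max(),ys.mean());
a=np.array([loc((x,y),.048) for x,y in zip(xs,ys)]);print(a.mean(0),a[a[:,0].argmin()])
t=cn[cn[:,0].argmin()];print("tip",t,loc(t,.048))
np.save("dial.npy",D)
E
```

```text
[ 369  197   91   71 4346]
skirt centre in est frame, R [-0.00052342  0.0015529   0.03406134]
mark [-0.002   0.0457 -0.    ]
UL [ 0.1105  0.1351 -0.    ]
LL [-0.0671  0.1327 -0.    ]
capTop [ 0.083  -0.0287  0.022 ]
gaugeTop [0.0782 0.0806 0.028 ]
lug [-0.0022  0.1068  0.092 ]
white px 368 393 248.67857142857142
[-0.02765324 -0.01072685  0.048     ] [-0.03900331 -0.01141052  0.048     ]
tip [369 244] [-0.03827961 -0.00836337  0.048     ]
```

The dial point is consistent to about 2 mm at D = (0.514, 0.117, 0.085), yaw 0.05, and the pointer is at about 1.80 rad. I'll push the bar with the closed, vertical fingers. After a small yaw turn, tool y points up the slope horizontally (u) and tool x points towards the lock (v).

```bash
cat >> h.py <<'E'
D=np.array([.514,.117,.085]);YAW=.05
def uvh():
    s=arm.observe();p=s["position"];M=R.from_rotvec(s["ee_rot"]).as_matrix();d=p[:2]-D[:2];c,n=np.cos(YAW),np.sin(YAW)
    print("u %.4f v %.4f h %.4f toolyaw %.3f"%(d@[c,n],d@[-n,c],p[2],np.arctan2(M[1,1],M[0,1])),"F",s["force"].round(1),"w",round(float(s["width"]),3),"t",s["clock"])
E
```

Call:
nudge_tcp(
  steps=[
    {"x": -0.02,"y": 0.014,"z": 0.02,"yaw": 0.038,"jaw": 0},
    {"x": -0.025,"y": 0.0175,"z": 0.03,"jaw": 0},
    {"x": -0.025,"y": 0.0175,"z": 0.03,"jaw": 0},
    {"z": 0.045,"jaw": 0},
    {"z": 0.045,"jaw": 0},
    {"z": 0.03,"jaw": 0},
    {"z": 0.0167,"jaw": 0},
    {"jaw": 0},
    {"jaw": 0},
  ],
)

```text
clock: 3.2
position: [0.4569, 0.0766, 0.0904]
ee_rot: [-2.168, -2.274, 0.0]
force: [0.6, 0.5, -0.2]
width: 0.004
gripper_force: 0.0
```

```bash
python3 -c "from h import *;uvh()"
```

```text
u -0.0591 v -0.0375 h 0.0904 toolyaw 0.048 F [ 0.6  0.5 -0.2] w 0.004 t 3.2
```

Call:
nudge_tcp(
  steps=[
    {"x": 0.01,"jaw": 0},
    {"x": 0.01,"jaw": 0},
    {"x": 0.008,"jaw": 0},
    {"x": 0.008,"jaw": 0},
    {"jaw": 0},
  ],
)

```text
clock: 3.7
position: [0.4544, 0.1136, 0.0906]
ee_rot: [-2.167, -2.274, 0.0]
force: [-2.4, -0.9, 0.8]
width: 0.005
gripper_force: 2.0
```

```bash
python3 -c "from h import *;uvh()"
```

```text
u -0.0597 v -0.0004 h 0.0906 toolyaw 0.049 F [-2.4 -0.9  0.8] w 0.005 t 3.7
```

Call:
nudge_tcp(
  steps=[
    {"x": 0.008,"jaw": 0},
    {"x": 0.005,"y": 0.003,"z": -0.002,"jaw": 0},
    {"x": 0.005,"y": 0.003,"z": -0.003,"jaw": 0},
    {"x": 0.005,"y": 0.002,"z": -0.003,"jaw": 0},
    {"x": 0.003,"jaw": 0},
    {"jaw": 0},
  ],
)

```text
clock: 4.3
position: [0.4618, 0.1399, 0.0984]
ee_rot: [-2.167, -2.274, -0.002]
force: [-2.8, 0.7, 1.8]
width: 0.007
gripper_force: 1.8
```

```bash
python3 - <<'E'
from h import *
uvh();c,im=wristcam();cv2.imwrite("pics/w2.png",im)
E
```

```text
u -0.0510 v 0.0255 h 0.0984 toolyaw 0.048 F [-2.8  0.7  1.8] w 0.007 t 4.3
```

View pics/w2.png

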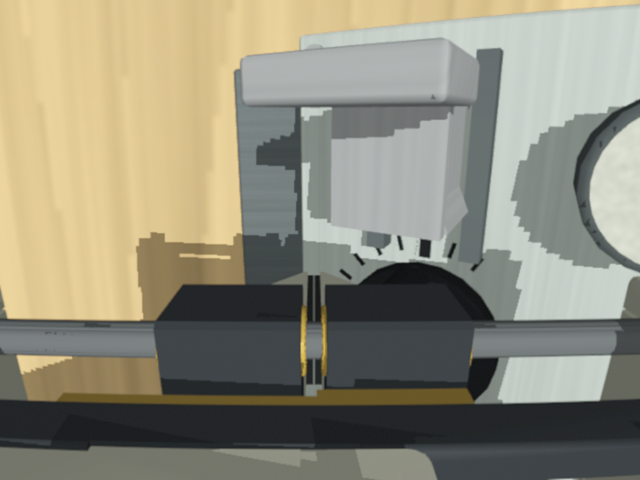

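The pointer is hidden behind the fingers here (skirt around (410, 320)). I'll back off and rise for a look.

Call:
nudge_tcp(
  steps=[
    {"y": -0.01,"z": -0.01,"jaw": 0},
    {"z": -0.05,"jaw": 0},
    {"x": 0.01,"y": 0.01,"z": -0.045,"jaw": 0.3},
    {"x": 0.01,"y": 0.02,"z": -0.04,"jaw": 0.4},
    {"x": 0.01,"y": 0.01,"z": -0.03,"jaw": 0.4},
    {"jaw": 0.4},
    {"jaw": 0.4},
  ],
)

```text
clock: 5.05
position: [0.4904, 0.1704, 0.2739]
ee_rot: [2.168, 2.273, 0.003]
force: [-0.5, 0.0, 0.7]
width: 0.378
gripper_force: 0.0
```

```bash
python3 - <<'E'
from h import *
uvh();c,im=wristcam();x,y=proj(c,D[None])[0];print(x,y)
x0,y0=int(x)-90,int(y)-80;cr=cv2.resize(im[y0:y0+140,x0:x0+180],None,fx=4,fy=4,interpolation=cv2.INTER_CUBIC);cv2.imwrite("pics/w3.png",cr);cv2.imwrite("w3full.png",im);np.save("w3T.npy",c[2]);print(x0,y0)
E
```

```text
u -0.0209 v 0.0545 h 0.2739 toolyaw 0.047 F [-0.5  0.   0.7] w 0.378 t 5.05
336.17777843154494 260.7139132936316
246 180
```

View pics/w3.png

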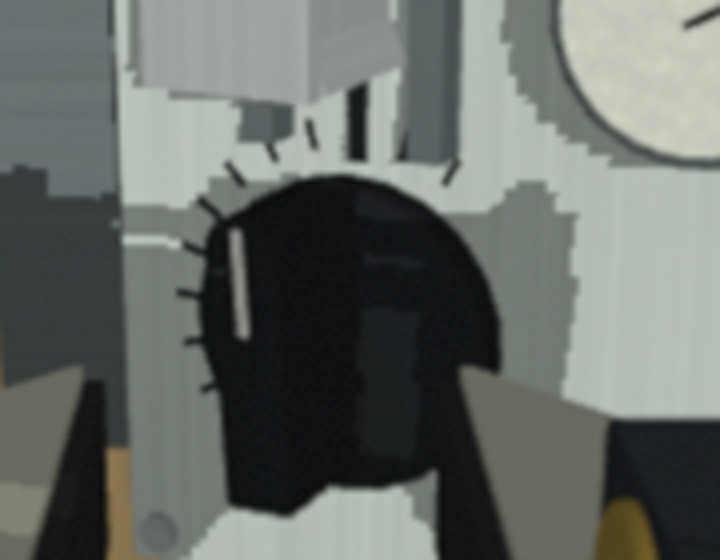

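The white line runs from about (235, 230) to (244, 338) in the crop, so the bar now points almost at the mark. I'll compute its angle.

```bash
python3 - <<'E'
from h import *
d=optics.get_image("wrist");c=cam(d,np.load("w3T.npy"));F=frame(YAW)
L=lambda x,y,h:F.T@(plane(c,(246+x/4-.4,180+y/4-.4),D+F[:,2]*h,F[:,2])-D)
a,b=L(244,338,.048),L(235,230,.048);print(a,b,"line angle",np.arctan2(-(b-a)[0],(b-a)[1]),"from axis",np.arctan2(-b[0],b[1]))
m1,m2=L(357,158,0),L(357,88,0);print("mark",m1,m2,"mark line",np.arctan2(-(m2-m1)[0],(m2-m1)[1]))
E
```

```text
[-0.00224742  0.01217051  0.048     ] [-0.00411808  0.03438021  0.048     ] line angle 0.08402895380558642 from axis 0.1192127022597127
mark [-1.86198871e-03  3.84297459e-02 -4.80301562e-17] [-2.06751224e-03  5.40540772e-02  2.35271871e-17] mark line 0.013153310371093583
```

The angle is about 0.08 rad, and the axis sits about 1.5 mm lower on the slope than estimated. I'll straddle the bar and close the pads to square it.

Call:
nudge_tcp(
  steps=[
    {"x": -0.02,"z": 0.03,"yaw": -0.008,"jaw": 0.43},
    {"x": -0.0095,"z": 0.04,"jaw": 0.43},
    {"z": 0.04,"jaw": 0.43},
    {"z": 0.03,"jaw": 0.43},
    {"z": 0.022,"jaw": 0.43},
    {"jaw": 0.43},
  ],
)

```text
clock: 5.75
position: [0.4886, 0.1393, 0.1078]
ee_rot: [-2.159, -2.279, 0.011]
force: [-0.5, -0.7, 0.1]
width: 0.431
gripper_force: 0.0
```

```bash
python3 -c "from h import *;uvh()"
```

```text
u -0.0242 v 0.0236 h 0.1078 toolyaw 0.054 F [-0.5 -0.7  0.1] w 0.431 t 5.75
```

Call:
nudge_tcp(
  steps=[
    {"y": 0.003,"z": -0.004,"jaw": 0.43},
    {"jaw": 0.3},
    {"jaw": 0.2},
    {"jaw": 0.1},
    {"jaw": 0},
    {"jaw": 0},
    {"jaw": 0},
    {"jaw": 0},
  ],
  clamp_n=10,
)

```text
clock: 6.55
position: [0.4924, 0.1414, 0.1157]
ee_rot: [-2.157, -2.28, 0.003]
force: [-9.6, 0.5, 8.7]
width: 0.233
gripper_force: 9.5
```

```bash
python3 -c "from h import *;uvh()"
```

```text
u -0.0204 v 0.0254 h 0.1157 toolyaw 0.056 F [-9.6  0.5  8.7] w 0.233 t 6.55
```

Call:
nudge_tcp(
  steps=[
    {"jaw": 0.43},
    {"jaw": 0.43},
    {"jaw": 0.43},
    {"z": -0.04,"jaw": 0.43},
    {"z": -0.04,"jaw": 0.43},
    {"x": 0.01,"z": -0.04,"jaw": 0.43},
    {"x": 0.02,"z": -0.04,"jaw": 0.43},
    {"jaw": 0.43},
    {"jaw": 0.43},
  ],
)

```text
clock: 7.45
position: [0.4937, 0.1715, 0.2759]
ee_rot: [2.158, 2.282, 0.004]
force: [-0.3, -0.4, -0.9]
width: 0.429
gripper_force: 0.0
```

```bash
python3 - <<'E'
from h import *
uvh();c,im=wristcam();x,y=proj(c,D[None])[0]
x0,y0=int(x)-90,int(y)-80;cr=cv2.resize(im[y0:y0+140,x0:x0+180],None,fx=4,fy=4,interpolation=cv2.INTER_CUBIC);cv2.imwrite("pics/w4.png",cr);np.save("w3T.npy",c[2]);print(x0,y0)
F=frame(YAW);h=cv2.cvtColor(im,cv2.COLOR_BGR2HSV)
# white line: bright pixels inside knob's neighbourhood, on the top plane
w=((h[...,2]>110)).astype(np.uint8);L=lambda p:F.T@(plane(c,p,D+F[:,2]*.048,F[:,2])-D)
q=np.array([L((X,Y)) for Y,X in zip(*np.nonzero(w)) if abs(X-x)<60 and abs(Y-y)<60])
q=q[(abs(q[:,0])<.009)&(q[:,1]>.0)&(q[:,1]<.036)];vx,vy,a,b=cv2.fitLine(q[:,:2].astype(np.float32),cv2.DIST_HUBER,0,.01,.01).ravel()
print(len(q),q.min(0),q.max(0),"angle",np.arctan(-vx/vy),"x at axis",a-b*vx/vy)
E
```

```text
u -0.0176 v 0.0554 h 0.2759 toolyaw 0.056 F [-0.3 -0.4 -0.9] w 0.429 t 7.45
241 181
70 [-0.00873413  0.01326267  0.048     ] [-0.00036993  0.03568094  0.048     ] angle -0.0061187306 x at axis -0.0014486255
```

View pics/w4.png

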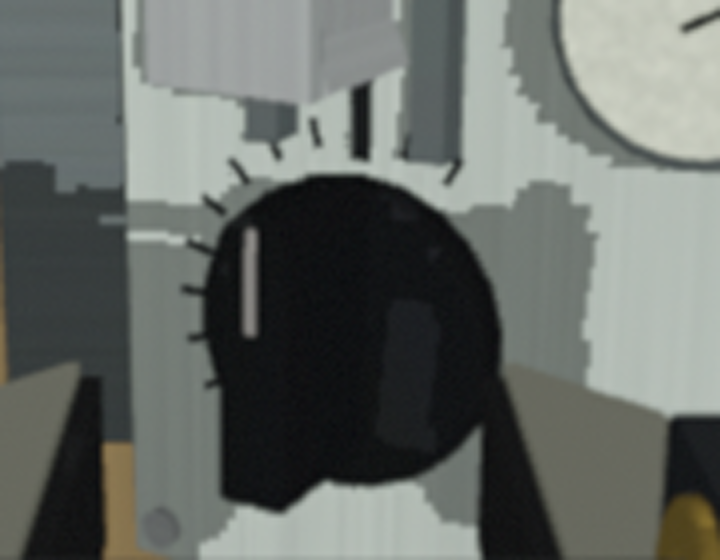

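The pointer is now parallel to the long mark (fitted angle about −0.006 rad). Next I'll close the fingers, go down outside the lug and push the lock along −v.

Call:
nudge_tcp(
  steps=[
    {"x": 0.04,"y": -0.01,"jaw": 0},
    {"x": 0.043,"y": -0.015,"jaw": 0},
    {"z": 0.03,"jaw": 0},
    {"z": 0.04,"jaw": 0},
    {"z": 0.04,"jaw": 0},
    {"z": 0.026,"jaw": 0},
    {"jaw": 0},
    {"jaw": 0},
  ],
  clamp_n=20,
)

```text
clock: 8.3
position: [0.4635, 0.2514, 0.1387]
ee_rot: [2.161, 2.28, -0.003]
force: [0.7, -0.1, 1.0]
width: 0.002
gripper_force: 0.0
```

```bash
python3 -c "from h import *;uvh()"
```

```text
u -0.0438 v 0.1368 h 0.1387 toolyaw 0.054 F [ 0.7 -0.1  1. ] w 0.002 t 8.3
```

Call:
nudge_tcp(
  steps=[
    {"x": -0.01,"jaw": 0},
    {"x": -0.01,"jaw": 0},
    {"x": -0.01,"jaw": 0},
    {"x": -0.01,"jaw": 0},
    {"jaw": 0},
  ],
)

```text
clock: 8.8
position: [0.4667, 0.2113, 0.1403]
ee_rot: [2.161, 2.279, 0.004]
force: [1.0, 0.0, 0.2]
width: 0.006
gripper_force: 0.0
```

```bash
python3 -c "from h import *;uvh()"
```

```text
u -0.0426 v 0.0965 h 0.1403 toolyaw 0.053 F [1.  0.  0.2] w 0.006 t 8.8
```

Call:
nudge_tcp(
  steps=[
    {"x": -0.006,"jaw": 0},
    {"x": -0.006,"jaw": 0},
  ],
)

```text
clock: 9.0
position: [0.467, 0.2017, 0.1402]
ee_rot: [-2.158, -2.282, -0.005]
force: [-1.3, 6.6, 4.0]
width: 0.005
gripper_force: 3.0
```

```bash
python3 - <<'E'
from h import *
uvh();c,im=wristcam();cv2.imwrite("pics/w5.png",im)
E
```

```text
u -0.0427 v 0.0869 h 0.1402 toolyaw 0.056 F [-1.3  6.6  4. ] w 0.005 t 9.0
```

View pics/w5.png

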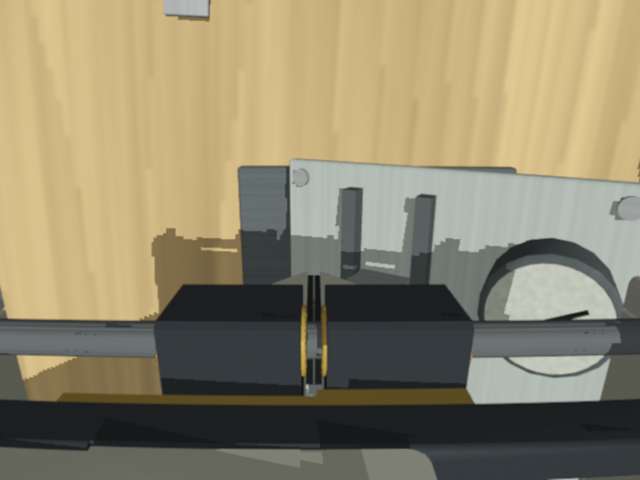

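The slide rails at (350, 230) and (425, 235) are now exposed and the force is 6.6 N, so the lock is moving with the fingers. I'll carry on towards the stop.

Call:
nudge_tcp(
  steps=[
    {"x": -0.005,"jaw": 0},
    {"x": -0.005,"jaw": 0},
    {"x": -0.005,"jaw": 0},
    {"x": -0.004,"jaw": 0},
  ],
)

```text
clock: 9.45
position: [0.4681, 0.1825, 0.14]
ee_rot: [-2.159, -2.282, -0.004]
force: [-0.7, 5.8, 5.0]
width: 0.004
gripper_force: 2.8
```

```bash
python3 -c "from h import *;uvh()"
```

```text
u -0.0426 v 0.0677 h 0.1400 toolyaw 0.056 F [-0.7  5.8  5. ] w 0.004 t 9.45
```

Call:
nudge_tcp(
  steps=[
    {"x": -0.003,"jaw": 0},
    {"x": -0.002,"jaw": 0},
    {"x": -0.001,"jaw": 0},
  ],
)

```text
clock: 9.75
position: [0.4684, 0.1763, 0.1399]
ee_rot: [-2.159, -2.282, -0.004]
force: [-1.3, 5.8, 4.2]
width: 0.003
gripper_force: 2.6
```

```bash
python3 -c "from h import *;uvh()"
```

```text
u -0.0426 v 0.0616 h 0.1399 toolyaw 0.055 F [-1.3  5.8  4.2] w 0.003 t 9.75
```

Call:
nudge_tcp(
  steps=[
    {"x": -0.001,"jaw": 0},
    {"x": -0.001,"jaw": 0},
    {"x": -0.001,"jaw": 0},
  ],
)

```text
clock: 10.05
position: [0.4684, 0.1755, 0.1399]
ee_rot: [-2.156, -2.283, -0.006]
force: [-1.2, 14.4, 2.3]
width: 0.004
gripper_force: 7.2
```

```bash
python3 -c "from h import *;uvh()"
```

```text
u -0.0426 v 0.0607 h 0.1399 toolyaw 0.057 F [-1.2 14.4  2.3] w 0.004 t 10.05
```

Call:
nudge_tcp(
  steps=[
    {"x": -0.001,"jaw": 0},
    {"x": -0.001,"jaw": 0},
  ],
)

```text
clock: 10.25
position: [0.4684, 0.1754, 0.14]
ee_rot: [-2.154, -2.284, -0.009]
force: [-1.3, 19.5, 0.8]
width: 0.002
gripper_force: 10.3
```

```bash
python3 -c "from h import *;uvh()"
```

```text
u -0.0426 v 0.0606 h 0.1400 toolyaw 0.059 F [-1.3 19.5  0.8] w 0.002 t 10.25
```

It reached a firm stop at v = 0.0606, against a predicted home of about 0.0595, with the force climbing to 19.5 N. I'll back off, rise and verify.

Call:
nudge_tcp(
  steps=[
    {"x": 0.008,"jaw": 0},
    {"x": 0.015,"jaw": 0},
    {"x": 0.01,"z": -0.03,"jaw": 0},
    {"z": -0.05,"jaw": 0},
    {"z": -0.05,"jaw": 0},
    {"z": -0.03,"jaw": 0},
    {"jaw": 0},
    {"jaw": 0},
  ],
)

```text
clock: 11.05
position: [0.4663, 0.2036, 0.2992]
ee_rot: [2.16, 2.281, 0.001]
force: [-0.4, 0.3, -0.8]
width: 0.008
gripper_force: 0.0
```

```bash
python3 - <<'E'
from h import *
uvh();c,im=wristcam();cv2.imwrite("pics/w6.png",im);dt=optics.get_image("top")["image"];ds=optics.get_image("scene")["image"]
for n,i in(("top",dt),("scene",ds)):
    d=cv2.absdiff(i,cv2.imread(f"pics/{n}0.png")).max(2)>40;k=cv2.connectedComponentsWithStats(cv2.morphologyEx(d.astype(np.uint8),cv2.MORPH_OPEN,np.ones((3,3))))[2];print(n,[r.tolist() for r in k[1:] if r[4]>30])
F=frame(YAW);d=D-.0015*F[:,0]
print(proj(c,[d+F@[0,.044,.092],d+F@[0,.002,.056],d+F@[0,.012,.056]]))
E
```

```text
u -0.0433 v 0.0889 h 0.2992 toolyaw 0.055 F [-0.4  0.3 -0.8] w 0.008 t 11.05
top [[59, 235, 232, 245, 27166], [240, 273, 18, 27, 281], [249, 298, 145, 182, 7339], [230, 304, 6, 7, 34], [99, 391, 7, 13, 64], [0, 392, 59, 65, 2236]]
scene [[152, 0, 35, 74, 1429], [196, 0, 33, 88, 1614], [282, 0, 88, 35, 1381], [375, 24, 14, 15, 113], [215, 41, 159, 114, 5183], [368, 40, 4, 12, 41], [147, 77, 8, 21, 120], [202, 93, 8, 30, 127], [152, 107, 11, 24, 107], [148, 155, 7, 8, 46], [331, 156, 18, 26, 264], [143, 167, 167, 58, 3527], [318, 167, 12, 18, 145], [177, 174, 16, 6, 83], [310, 188, 6, 6, 31], [323, 188, 9, 10, 59]]
[[307.55560583 273.16080439]
 [328.66479743 304.64127352]
 [328.85221947 294.12574254]]
```

View pics/w6.png

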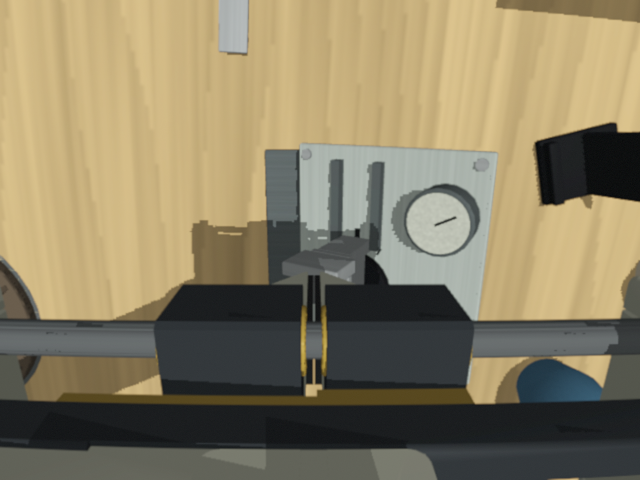

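The lock sits over the knob at about (330, 260), partly behind the gripper; the rails behind it are bare and everything else is in place. I'll move to the earlier clear viewpoint and check the lug position numerically.

Call:
nudge_tcp(
  steps=[
    {"x": -0.019,"y": -0.022,"z": -0.01,"jaw": 0},
    {"x": -0.019,"y": -0.022,"jaw": 0},
    {"x": -0.019,"y": -0.022,"jaw": 0},
    {"jaw": 0},
    {"jaw": 0},
    {"jaw": 0},
  ],
)

```text
clock: 11.8
position: [0.4038, 0.1435, 0.3086]
ee_rot: [2.159, 2.282, -0.001]
force: [-0.2, -0.0, -0.0]
width: -0.0
gripper_force: 0.0
```

```bash
python3 - <<'E'
from h import *
uvh();c,im=wristcam();F=frame(YAW);d=D-.0015*F[:,0];h=cv2.cvtColor(im,cv2.COLOR_BGR2HSV)
for lab,x,z in (("lug top x=0",0,.092),("lug top x=-18",-.018,.092),("hood top x=0",0,.056),("hood top x=12",.012,.056)):
    ys=np.arange(-.01,.08,.003);p=proj(c,[d+F@[x,y,z] for y in ys]);print(lab,p[0].round(),p[-1].round(),[(int(round(y*1000)),int(h[int(round(b)),int(round(a)),2])) for y,(a,b) in zip(ys,p)])
E
```

```text
u -0.1087 v 0.0320 h 0.3086 toolyaw 0.055 F [-0.2 -0.  -0. ] w -0.0 t 11.8
lug top x=0 [391. 266.] [398. 154.] [(-10, 184), (-7, 184), (-4, 141), (-1, 116), (2, 67), (5, 80), (8, 16), (11, 102), (14, 159), (17, 159), (20, 158), (23, 158), (26, 160), (29, 159), (32, 159), (35, 159), (38, 110), (41, 157), (44, 160), (47, 160), (50, 105), (53, 99), (56, 119), (59, 141), (62, 119), (65, 120), (68, 120), (71, 133), (74, 164), (77, 133)]
lug top x=-18 [370. 261.] [375. 153.] [(-10, 183), (-7, 183), (-4, 183), (-1, 184), (2, 184), (5, 185), (8, 185), (11, 185), (14, 139), (17, 120), (20, 120), (23, 121), (26, 120), (29, 120), (32, 120), (35, 120), (38, 132), (41, 155), (44, 159), (47, 160), (50, 103), (53, 182), (56, 188), (59, 186), (62, 187), (65, 187), (68, 186), (71, 187), (74, 187), (77, 184)]
hood top x=0 [405. 253.] [412. 151.] [(-10, 29), (-7, 31), (-4, 30), (-1, 59), (2, 161), (5, 161), (8, 161), (11, 162), (14, 162), (17, 162), (20, 161), (23, 162), (26, 162), (29, 117), (32, 158), (35, 159), (38, 161), (41, 155), (44, 100), (47, 98), (50, 120), (53, 99), (56, 94), (59, 138), (62, 131), (65, 112), (68, 107), (71, 140), (74, 135), (77, 121)]
hood top x=12 [419. 255.] [427. 151.] [(-10, 26), (-7, 26), (-4, 25), (-1, 77), (2, 159), (5, 159), (8, 159), (11, 159), (14, 159), (17, 160), (20, 160), (23, 160), (26, 160), (29, 153), (32, 157), (35, 160), (38, 161), (41, 157), (44, 100), (47, 99), (50, 113), (53, 99), (56, 100), (59, 121), (62, 147), (65, 181), (68, 186), (71, 187), (74, 187), (77, 187)]
```

The lug's top spans y = 38–50 mm, so its centre is at 44 mm, exactly the home position. The hood mouth is at about 0 mm. The arm is clear, so I'm handing in.

```bash
python3 -c "
from cell import arm, optics
print(arm.sign_off())"
```

```text
the job is handed in; nothing more can be done
None
```

I set the knob's pointer on the long mark (within about 0.01 rad, measured before locking), slid the lock home to its stop, left the arm clear of everything, and handed the job in at about 12 s on the robot's clock; no verdict came back.

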